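# Turn the power bank round in its charging sleeve

## Task

The slim metal power bank has been pushed into its wooden charging sleeve the wrong way round. Press on it through the thumb cut-out in the sleeve's roof and slide it right out onto the ledge, turn it end for end, then slide it back in with its cut-corner end first until it lies fully home against the back of the sleeve. Let it meet the back gently, and leave the small things on the desk alone.

Things in the scene. Friction and masses are not known exactly. Their poses are not given: they have to be found in the camera images.
- dock: wooden charging dock, fixed. Origin under the middle of the sleeve's mouth; +y points out of the mouth along the ledge, +z up. The flat top of its base is at z = 30 mm in this frame and stands 8 to 26 mm above the desk, differing from run to run. The sleeve (84 mm wide) stands on the base from y = 0 (mouth) to -146 mm. Friction and masses differ from run to run.
- ledge (a point): middle of the ledge on the dock: a tongue of the base, 48 mm wide, from the mouth (y = 0) to y = +156 mm in the dock's frame, level with the floor of the sleeve and as smooth (the metal slides on it with friction about 0.3); the point lies on its top surface at y = 78 mm
- cut_out (a point): middle of the thumb cut-out in the sleeve's roof, at the height of the roof's top (44 mm in the dock's frame, 14 mm above the base top; roof 5 mm thick). The cut-out is 46 mm wide (x -23 to +23 mm), open to the mouth, from y = 0 to -62 mm; through it the thing inside can be pressed from above but not gripped
- dock_back: fixed closed back of the sleeve, with two brass contacts; same origin and axes as the dock. Its inner face is at y = -138 mm in the dock's frame; the sleeve is 66 mm wide and 9 mm high inside, with 8 mm side walls. A push of the power bank on this back of more than 25 N is too hard.
- power_bank: loose rigid aluminium plate 62 (x) by 124 (y) by 6 mm (z), about 0.11 kg; origin at the centre of its underside. Both corners of its +y end are cut at 45 degrees, 12 mm each way; the -y end is square. It starts wholly inside the sleeve, cut end 4 to 12 mm behind the mouth. Home, its origin is at y = -76 mm in the dock's frame and its square end 14 mm behind the mouth.
- contact_end (a point): the middle of the power bank's cut-corner end face, 62 mm along +y from its origin and 3 mm above its underside
- highlighter: yellow highlighter lying on the desk, 14 x 118 x 12 mm; bystander; origin at the centre of its underside, y along it
- eraser: eraser lying on the desk, 21 x 44 x 12 mm; bystander; origin at the centre of its underside
- binder_clip: black binder clip standing on the desk, 32 x 20 x 34 mm; bystander; origin at the centre of its underside
Mind the look-alikes: they are no part of the job. Of the things that look like the power_bank, the largest one is meant.

How it is judged:
On the way, in this order (a step that is already met when the one before it is completed fails the run):
1. the power bank has been drawn out of the sleeve along the ledge, its leading cut-corner end at least 112 mm out (y of contact_end in the frame of dock above 0.112 m), for 0.1 s.
2. outside, it has been turned so that the cut-corner end faces the mouth (y of power_bank in the frame of dock above 0.03 m and y of contact_end in the frame of dock below 0.03 m), for 0.1 s.
At the end, for the whole second after the job is handed in: the power bank lies flat and at rest in the sleeve, cut-corner end inward, within 4 mm of the back (y of power_bank in the frame of dock below -0.072 m and y of contact_end in the frame of dock below -0.132 m and z of power_bank in the frame of dock between 0.027 and 0.033 m and linear speed of power_bank below 0.01 m/s); the robot touches nothing.
It fails at once if the power bank is rammed against the back of the sleeve (over 25 N) (contact force between power_bank and dock_back above 25 N).
It fails at once if a bystander is displaced by more than 30 mm (distance of any of highlighter, eraser, binder_clip from where it was at the start of the episode above 0.03 m).
It also fails if it takes over 72 s, if anything falls off the work surface, if the arm or the gripper's body presses on something with over 40 N, if the wrist force passes 120 N, or if a joint passes its speed limit or range.

## Robot

A 7-joint arm with a two-finger parallel gripper is mounted at the origin on the work surface; the furniture and walls round the work are solid. World frame = base frame: x ahead of the robot, y to its left, z up, the work surface at z = 0. Lengths are in m, angles in rad, forces in N, time in s.
With the tool pointing down it reaches from about 0.425 to 0.925 m from the base axis. Payload 6.8 kg.
Tool frame: the origin (TCP) lies at the very end of the fingers, on their centre line; the grasp point (between the pads) lies 19 mm behind it; z points along the fingers, y is the line along which they close (so a half turn about z gives the same grasp; the last joint's range is limited). The gripper opens to 85 mm and grips with 20 to 120 N. Pads are 22 mm wide; open, the fingers measure 114 mm over their backs; the gripper's body (76 mm by 85 mm) begins 54 mm behind the grasp point. The pads swing forward as they close: fully open they stand 13 mm farther back than shut.
Start: joints at [-1.372, 0.477, 0.022, 1.555, -0.011, 1.109, -0.083], TCP at [0.204, 0.643, 0.231] pointing down, gripper open.
Joint ranges: [-2.96, 2.96], [-0.34, 2.1], [-1.41, 1.46], [0.24, 2.44], [-1.37, 4.51], [0.17, 1.92], [-2.96, 2.96]. Speed limits (rad/s): [2.39, 2.39, 3.14, 3.14, 3.14, 3.14, 3.14].

## Interface

Orientations are given as a rotation vector (axis times angle).
In Python, from bench import get_obs, viewer, r gives the robot as it stands. The module is installed in compiled form; this text tells all that it offers.
- The arm moves only by the tool play_rows, never from a script. Its argument "commands" is a list that holds one entry, the list of rows, each a list of 5 numbers: the gripper's target within -1 to 1 (shut at 1, half-way at 0, fully open at -1), then the shift along the tool's x, y, z scaled (see below), then the turn about the tool's z scaled (see below). A call has 1 to 12 rows; each row is the pose to reach, as a shift and turn from the pose commanded when the call began, along the tool's axes at that moment; what a row does not reach only later rows make up. The controller multiplies each number of a shift by 0.2 m and each number of a turn by pi/2 rad. A row lasts 1/12 s, in which the tool goes at most 41.7 mm and 7.16 degrees, less where a joint would pass 70% of its speed; a pose out of reach is approached as far as the arm can. A call with a number of a shift or a turn outside -1 to 1 is refused whole. A call with a gripper value outside its range is refused whole. The fingers move at their own pace and stop on an object; "grip_force" is the grip in N (left out, the last holds). Time passes only in rows, so rows that repeat a pose let the fingers close. It gives the time, the measured TCP pose, the force, the opening and the grip force at its end, in the units of the state.
- get_obs(): the state, without advancing time (a new reading comes with each control period).
- viewer.grab_frame(name): name is "scene" or "side" or "wrist"; returns a dict with "pixels" (384x512x3 uint8, red, green, blue), "fovy" (degrees; the focal length in pixels is half the picture's height over the tangent of half this angle, whatever the lens; pixels are square), "cx", "cy" (the principal point, pixels), "world_to_cam" (4x4, takes a point from world to camera coordinates); the wrist camera has in their place "hand_eye" (4x4, takes a point from camera to tool coordinates, whose origin is the TCP and whose axes are the flange's). Camera axes: x right, y up, looking along -z (the intrinsics and any distortion apply to the point x, -y, -z); pixel columns grow to the right and rows downward; lengths in m; the calibration is good to about 2 mm. A picture is of the moment at which its call begins: read the wrist's pose just before it. There is no depth.
- r.hand_in(): hands the job in; it is judged then, once.
Trained networks look in a picture, given as the dict that the camera call returned (one of the last four; its "shot" number tells which), for a name from the list of things; names that differ only in an ending like _2 or _b are one class to them, and where a whole thing is asked for, a point or a joint stands for the part that bears it (a point fixed in the world has none). Each returns a list of dicts, best first, with "score" (0 to 1); they miss things now and then, are a little off and sometimes report something else, mostly with a low value. They report only what shows in the picture. A call takes as long as a camera call. They do not tell look-alikes from the thing itself.
- viewer.trace(picture, thing): "pixels" (384x512 bool, what is visible of it) and "rect" ([left, top, right, bottom] in pixels, round what is visible of it).
The state is a dict: "clock": time; "joints": joint angles; "qvel": joint speeds; "tau": joint torques, N m; "tcp_pos": TCP position; "orientation": TCP orientation; "contact_force": force on the tool from outside, world axes, zero at the start; "moment": the same for the moment, N m; "grip_width": finger opening in m; "gripper_force": force on a finger pad.
Only numpy, scipy, OpenCV 4.12 (cv2) and the standard library are available. Lean on these libraries where they do the work, as an engineer would, in place of code of your own. Each camera call takes 0.05 s, during which the arm holds its last target. There are 200 camera calls.

## Working session

There is one attempt and no reset: what is moved stays moved. The work goes in short steps, Python scripts to look and compute and a tool call to move; the robot and the scene stay as the last step left them, time stands still between calls to the robot, and variables do not carry over. Pictures are saved under pics/ and viewed, at most 10 in all, crops included, and the job is handed in when it is done.

Besides the shell and the picture viewer there is one more tool, called after ">>>" by a JSON object that holds its "name" and its "arguments". play_rows: Moves the arm, as the interface text tells. Shifts and turns lie within -1 to 1; 1 stands for 0.2 m of shift or pi/2 rad of turn. Its arguments: {"type":"object","properties":{"commands":{"type":"array","items":{"type":"array","items":{"type":"array","items":{"type":"number","minimum":-1,"maximum":1}}}},"grip_force":{"type":"number"}},"required":["commands"]}

```bash
mkdir -p pics; cat > h.py <<'E'
import numpy as np, cv2
from scipy.spatial.transform import Rotation as R
from bench import get_obs, viewer, r
def f(p): return p['pixels'].shape[0]/2/np.tan(np.radians(p['fovy'])/2)
def c2w(p,o=None):
    if 'world_to_cam' in p: return np.linalg.inv(p['world_to_cam'])
    T=np.eye(4);T[:3,:3]=R.from_rotvec(o['orientation']).as_matrix();T[:3,3]=o['tcp_pos'];return T@p['hand_eye']
def onz(p,uv,z,o=None):
    M=c2w(p,o);F=f(p);uv=np.atleast_2d(uv).astype(float)
    d=np.c_[(uv[:,0]-p['cx'])/F,-(uv[:,1]-p['cy'])/F,-np.ones(len(uv))]@M[:3,:3].T
    return M[:3,3]+d*((z-M[2,3])/d[:,2])[:,None]
def proj(p,X,o=None):
    q=np.c_[np.atleast_2d(X),np.ones(len(np.atleast_2d(X)))]@np.linalg.inv(c2w(p,o)).T
    return np.c_[p['cx']+f(p)*q[:,0]/-q[:,2],p['cy']+f(p)*q[:,1]/q[:,2]]
def save(p,n): cv2.imwrite('pics/'+n,p['pixels'][:,:,::-1])
E
python3 - <<'E'
from h import *
o=get_obs();print({k:np.round(v,3) for k,v in o.items()})
ims=[]
for n in['scene','side','wrist']:
    p=viewer.grab_frame(n);ims.append(p['pixels'])
    print(n,[k for k in p if k!='pixels'],p['fovy'],p['cx'],p['cy'],np.round(c2w(p,o),3).tolist())
    for t in['dock','power_bank','highlighter','eraser','binder_clip']:
        print(t,[(round(d['score'],2),d['rect'],int(d['pixels'].sum())) for d in viewer.trace(p,t)])
cv2.imwrite('pics/a.png',ims[0][:,:,::-1]);cv2.imwrite('pics/b.png',cv2.resize(np.vstack(ims[1:])[:,:,::-1],(400,600)))
E
```

```text
{'clock': np.float64(0.0), 'joints': array([-1.372,  0.478,  0.022,  1.556, -0.012,  1.109, -0.083]), 'qvel': array([ 0.001, -0.   , -0.   , -0.   , -0.   , -0.   ,  0.002]), 'tau': array([-1.0000e-03, -5.9645e+01,  1.6080e+00, -2.8120e+01,  1.3000e-02,
        9.0000e-03, -0.0000e+00]), 'tcp_pos': array([0.204, 0.643, 0.23 ]), 'orientation': array([-4.800e-01, -3.105e+00,  3.000e-03]), 'contact_force': array([-0.394, -0.289,  0.846]), 'moment': array([ 0.028,  0.008, -0.005]), 'gripper_force': np.float64(0.0), 'grip_width': np.float64(0.085)}
scene ['fovy', 'cx', 'cy', 'world_to_cam', 'shot'] 46.25248976340441 260.82953701696647 195.69550213222018 [[-0.893, 0.2, -0.404, 0.189], [-0.45, -0.428, 0.784, 0.629], [-0.016, 0.881, 0.472, 0.47], [0.0, 0.0, 0.0, 1.0]]
dock [(0.57, [226.2, 162.2, 323.9, 244.8], 3230)]
power_bank [(0.92, [321.1, 231.2, 375.0, 256.1], 744), (0.84, [333.8, 193.1, 375.4, 213.4], 472), (0.78, [266.6, 177.8, 293.5, 199.1], 309)]
highlighter [(0.71, [218.1, 273.1, 286.2, 295.2], 619)]
eraser [(0.49, [169.0, 258.2, 184.9, 280.0], 255)]
binder_clip [(0.63, [148.3, 245
[... 183 characters left out ...]
74, 0.673], [0.012, 0.749, 0.662, 0.709], [0.0, 0.0, 0.0, 1.0]]
dock [(0.7, [236.9, 140.5, 286.5, 229.1], 2124)]
power_bank [(0.93, [304.2, 163.8, 334.1, 186.1], 378), (0.74, [304.8, 204.6, 344.9, 220.4], 510), (0.68, [249.5, 162.6, 274.1, 179.9], 280)]
highlighter [(0.91, [245.8, 264.3, 301.7, 273.3], 354)]
eraser [(0.61, [205.0, 256.1, 217.8, 272.3], 180), (0.54, [233.1, 141.8, 286.0, 231.1], 2176)]
binder_clip []
wrist ['fovy', 'cx', 'cy', 'hand_eye', 'shot'] 62.43310395713235 259.64639771130095 195.4772793759668 [[0.302, -0.913, -0.275, 0.133], [0.953, 0.288, 0.088, 0.665], [-0.001, -0.288, 0.958, 0.372], [0.0, 0.0, 0.0, 1.0]]
dock []
power_bank []
highlighter []
eraser []
binder_clip []
```

View pics/a.png

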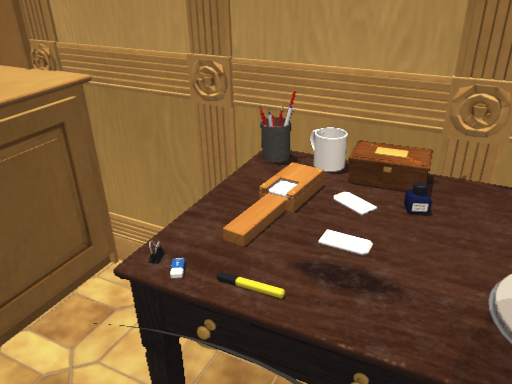

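View pics/b.png

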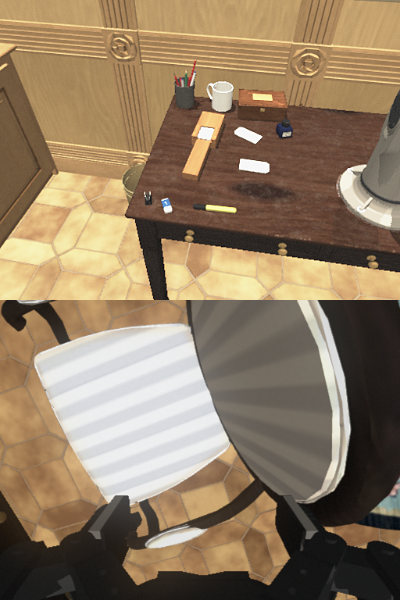

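```bash
cat >> h.py <<'E'
from scipy.optimize import minimize
def box(x0,x1,y0,y1,z0,z1): return np.array([[x,y,z] for x in(x0,x1) for y in(y0,y1) for z in(z0,z1)])
def W(q,P):  # dock frame, z relative to base top -> world ; q=x,y,yaw,h
    c,s=np.cos(q[2]),np.sin(q[2]);return np.c_[q[0]+c*P[:,0]-s*P[:,1],q[1]+s*P[:,0]+c*P[:,1],q[3]+P[:,2]]
def sil(p,q,o=None):
    m=np.zeros((384*2,512*2),np.uint8)
    for b in(box(-.042,.042,-.146,0,-q[3],.014),box(-.024,.024,0,.156,-q[3],0)):
        u=proj(p,W(q,b),o); cv2.fillConvexPoly(m,cv2.convexHull(((u*2+.5)*16).astype(np.int32)),1,shift=4)
    return cv2.resize(m.astype(np.float32),(512,384),interpolation=cv2.INTER_AREA)
def fit(ps,ms,q0,os):
    def c(v):
        q=np.array([v[0]/10,v[1]/10,v[2],v[3]/10]);return sum(np.abs(sil(p,q,o)-m).sum() for p,m,o in zip(ps,ms,os))/1e3
    best=None
    for _ in range(3):
        v=np.array(q0)*[10,10,1,10] if best is None else best.x
        best=minimize(c,v,method='Nelder-Mead',options=dict(initial_simplex=np.vstack([v]+[v+d for d in np.diag([.2,.2,.1,.08])]),maxiter=300))
    v=best.x;return np.array([v[0]/10,v[1]/10,v[2],v[3]/10]),best.fun
E
python3 - <<'E'
from h import *
ps=[];ms=[]
for n in['scene','side']:
    p=viewer.grab_frame(n);d=viewer.trace(p,'dock')[0];m=d['pixels'].astype(np.uint8)
    for t in viewer.trace(p,'power_bank'):
        print(n,np.round(t['rect']), 'size', [ [round(float(np.linalg.norm(a-b)),3) for a,b in zip(c,np.roll(c,1,0))][:2] for c in [onz(p,cv2.boxPoints(cv2.minAreaRect(cv2.findContours(t['pixels'].astype(np.uint8),0,1)[0][0])),.006)]], onz(p,np.argwhere(t['pixels']).mean(0)[::-1],.006)[0].round(3))
        u=np.array(t['rect'])
        if u[2]<300: m|=t['pixels'].astype(np.uint8)
    m=cv2.morphologyEx(m,cv2.MORPH_CLOSE,np.ones((5,5)))
    for t in['highlighter','eraser','binder_clip']:
        for d in viewer.trace(p,t)[:1]: print(t,onz(p,np.argwhere(d['pixels']).mean(0)[::-1],.006)[0].round(3))
    ps.append(p);ms.append(m)
p=ps[0]
a,b=onz(p,[[243,230],[310,175]],.03);print(a,b)
d=a-b;yaw=np.arctan2(-d[0],d[1]);q0=[*((a+b)/2)[:2],yaw,.02]
q,e=fit(ps,ms,q0,[None,None]);print(q0,q.round(4),e)
W0=W(q,np.array([[0,.156,0],[0,-.146,0]]));print(W0)
out=[]
for p in ps:
    im=cv2.resize(p['pixels'],None,fx=4,fy=4,interpolation=cv2.INTER_CUBIC)[:,:,::-1].copy()
    for bb in(box(-.042,.042,-.146,0,0,.014),box(-.024,.024,0,.156,-q[3],0)):
        u=proj(p,W(q,bb))*4+2
        for i in range(8):
            for j in(1,2,4):
                if not i&j: cv2.line(im,tuple(map(int,u[i])),tuple(map(int,u[i|j])),(0,255,0),1)
    c=(proj(p,W(q,np.zeros((1,3))))*4)[0].astype(int);out.append(im[c[1]-250:c[1]+250,c[0]-200:c[0]+200])
cv2.imwrite('pics/c.png',np.hstack(out))
E
```

```text
scene [331. 193. 377. 216.] size [[0.101, 0.062]] [ 0.395 -0.199  0.006]
scene [322. 227. 372. 256.] size [[0.092, 0.053]] [ 0.366 -0.048  0.006]
scene [268. 180. 296. 196.] size [[0.057, 0.081]] [ 0.563 -0.197  0.006]
eraser [0.599 0.148 0.006]
binder_clip [0.657 0.132 0.006]
side [304. 165. 333. 183.] size [[0.096, 0.053]] [ 0.392 -0.202  0.006]
side [249. 161. 274. 182.] size [[0.049, 0.076]] [ 0.542 -0.186  0.006]
side [306. 207. 347. 221.] size [[0.09, 0.05]] [ 0.364 -0.052  0.006]
highlighter [0.466 0.131 0.006]
eraser [0.596 0.146 0.006]
[0.53567295 0.02943026 0.03      ] [ 0.50960772 -0.23777676  0.03      ]
[np.float64(0.5226403366516145), np.float64(-0.10417325446273695), np.float64(-0.09723931546265362), 0.02] [ 0.5396 -0.1224 -0.0956  0.0232] 0.36125001311302185
[[ 0.55450163  0.0328632   0.0231616 ]
 [ 0.52567217 -0.2677576   0.0231616 ]]
```

View pics/c.png

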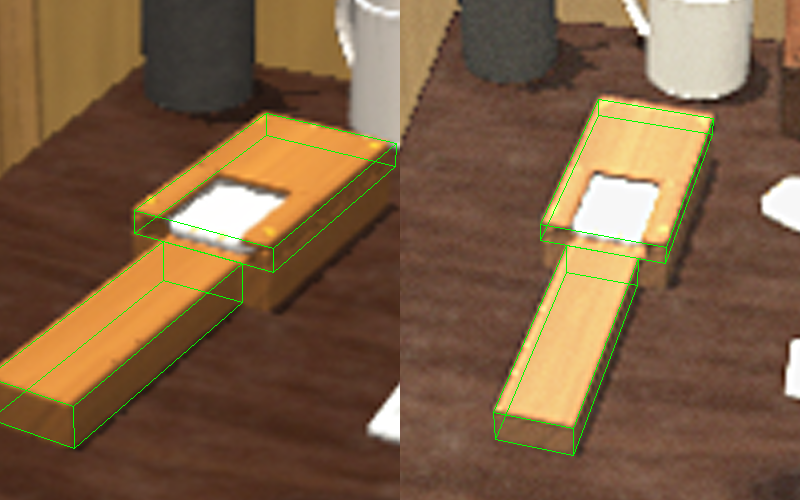

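```bash
cat >> h.py <<'E'
Q=np.array([.5396,-.1224,-.0956,.0232])
def yawy(o): # world heading of tool y
    v=R.from_rotvec(o['orientation']).as_matrix()[:,1];return np.arctan2(v[1],v[0])
def step(pos,yaw,tp,ty):
    # tool-down: x=(sin yaw,-cos yaw)*? derived from right-handedness with z down
    y=np.array([np.cos(yaw),np.sin(yaw)]);x=np.array([-y[1]*-1*-1,y[0]]);z=-1
    d=np.array(tp)-pos;t=(ty-yaw+np.pi)%(2*np.pi)-np.pi
    return np.round([d[:2]@x/.2,d[:2]@y/.2,-d[2]/.2,-t/(np.pi/2)],4).tolist()
def D(x,y,z): return W(Q,np.array([[x,y,z]]))[0]
def st():
    o=get_obs();c,s=np.cos(Q[2]),np.sin(Q[2]);d=o['tcp_pos']-[Q[0],Q[1],Q[3]]
    print('t',round(float(o['clock']),2),'tcp',o['tcp_pos'].round(4),'dock',np.round([c*d[0]+s*d[1],-s*d[0]+c*d[1],d[2]],4),'yaw-dock',np.degrees(yawy(o)-Q[2]).round(2),'j',o['joints'].round(2),'F',o['contact_force'].round(1),'w',round(float(o['grip_width']),4));return o
E
python3 - <<'E'
from h import *
o=st();Rm=R.from_rotvec(o['orientation']).as_matrix();print(Rm.round(3))
p,y=o['tcp_pos'],yawy(o)
yy=np.array([np.cos(y),np.sin(y)]);print('x should be',Rm[:2,0],[-yy[1],yy[0]])
for tp,ty in[((.38,.52,.25),50),((.50,.33,.25),30),((.55,.1,.22),10),(D(0,-.045,.10),np.degrees(Q[2]))]:
    tp=np.array(tp);ty=np.radians(ty);print(step(p,y,tp,ty));p,y=tp,ty
E
```

```text
t 1.5 tcp [0.2039 0.6435 0.2313] dock [-0.4073  0.7304  0.2081] yaw-dock 77.9 j [-1.37  0.48  0.02  1.56 -0.01  1.11 -0.08] F [-0.7 -0.2 -1.1] w 0.0857
[[-0.953  0.302  0.   ]
 [ 0.302  0.953  0.   ]
 [-0.     0.    -1.   ]]
x should be [-0.95329359  0.30204523] [np.float64(-0.953293594112407), np.float64(0.3020452340697489)]
[-1.026, -0.3227, -0.0934, 0.2491]
[-1.0703, -0.3421, -0.0, 0.2222]
[-1.1209, -0.3585, 0.15, 0.2222]
[-1.3029, -0.3044, 0.484, 0.172]
```

>>> {"name": "play_rows", "arguments": {"commands": [[[1,-1,-0.32,-0.09,0.25],[1,-1,-0.32,-0.09,0.25],[1,-1,-0.32,-0.09,0.25],[1,-1,-0.32,-0.09,0.25],[1,-1,-0.32,-0.09,0.25],[1,-1,-0.32,-0.09,0.25]]]}}

```text
clock: 2.0
tcp_pos: [0.3849, 0.515, 0.2507]
orientation: [1.093, 2.938, 0.0]
contact_force: [1.2, -2.0, -0.2]
grip_width: 0.0124
gripper_force: 0.0
```

>>> {"name": "play_rows", "arguments": {"commands": [[[1,-1,-0.35,0,0.22],[1,-1,-0.35,0,0.22],[1,-1,-0.35,0,0.22],[1,-1,-0.35,0,0.22],[1,-1,-0.35,0,0.22],[1,-1,-0.35,0,0.22]]]}}

```text
clock: 2.5
tcp_pos: [0.4882, 0.3307, 0.25]
orientation: [1.582, 2.709, -0.002]
contact_force: [0.3, -1.3, -0.3]
grip_width: -0.0001
gripper_force: 0.0
```

>>> {"name": "play_rows", "arguments": {"commands": [[[1,-1,-0.35,0,0.22],[1,-1,-0.35,0,0.22],[1,-1,-0.35,0,0.22],[1,-1,-0.35,0,0.22],[1,-1,-0.35,0,0.22],[1,-1,-0.35,0,0.22]]]}}

```text
clock: 3.0
tcp_pos: [0.5243, 0.1226, 0.25]
orientation: [2.024, 2.399, -0.002]
contact_force: [0.1, -1.2, -0.3]
grip_width: -0.0001
gripper_force: 0.0
```

```bash
python3 - <<'E'
from h import *
o=st();print(step(o['tcp_pos'],yawy(o),D(0,.03,.2),Q[2]),step(o['tcp_pos'],yawy(o),D(0,.0,.2),Q[2]))
E
```

```text
t 3.0 tcp [0.5243 0.1226 0.25  ] dock [-0.0387  0.2424  0.2268] yaw-dock 15.16 j [-0.73  0.24  0.46  1.89 -0.12  1.04 -0.05] F [ 0.1 -1.2 -0.3] w -0.0001
[-1.0757, -0.0913, 0.1339, 0.1685] [-1.2204, -0.1305, 0.1339, 0.1685]
```

>>> {"name": "play_rows", "arguments": {"commands": [[[1,-1,-0.07,0.13,0.17],[1,-1,-0.07,0.13,0.17],[1,-1,-0.07,0.13,0.17],[1,-1,-0.07,0.13,0.17],[1,-1,-0.07,0.13,0.17],[1,-1,-0.07,0.13,0.17]]]}}

```text
clock: 3.5
tcp_pos: [0.5443, -0.076, 0.2232]
orientation: [2.325, 2.108, -0.004]
contact_force: [-0.2, -0.2, 0.5]
grip_width: -0.0001
gripper_force: 0.0
```

```bash
python3 - <<'E'
from h import *
o=st();p=viewer.grab_frame('wrist')
im=p['pixels'][:,:,::-1].copy()
for t in['dock','power_bank']:
    for d in viewer.trace(p,t): print(t,round(d['score'],2),np.round(d['rect']))
def poly(P,c):
    u=proj(p,W(Q,np.array(P,float)),o).astype(np.int32);cv2.polylines(im,[u],True,c,1)
poly([[-.042,0,.014],[.042,0,.014],[.042,-.146,.014],[-.042,-.146,.014]],(0,255,0))
poly([[-.023,0,.014],[.023,0,.014],[.023,-.062,.014],[-.023,-.062,.014]],(255,0,0))
poly([[-.024,0,0],[.024,0,0],[.024,.156,0],[-.024,.156,0]],(0,0,255))
cv2.imwrite('pics/d.png',im);print(step(o['tcp_pos'],yawy(o),D(0,-.048,.03),Q[2]))
E
```

```text
t 3.5 tcp [ 0.5443 -0.076   0.2232] dock [0.0003 0.0466 0.2   ] yaw-dock -0.11 j [-0.45  0.31  0.58  1.9  -0.2   0.99  0.12] F [-0.2 -0.2  0.5] w -0.0001
dock 0.85 [224.  61. 295. 272.]
power_bank 0.95 [ 65. 137. 148. 183.]
power_bank 0.72 [244. 211. 280. 249.]
power_bank 0.68 [118. 248. 196. 294.]
[-0.4732, -0.0005, 0.8501, -0.0012]
```

View pics/d.png

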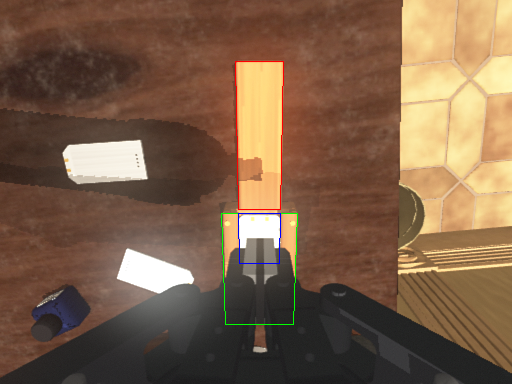

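>>> {"name": "play_rows", "arguments": {"commands": [[[1,-0.45,0,0.4,0],[1,-0.45,0,0.4,0],[1,-0.455,0,0.85,0],[1,-0.455,0,0.85,0],[1,-0.455,0,0.9,0],[1,-0.455,0,0.9,0],[1,-0.455,0,0.92,0],[1,-0.455,0,0.92,0]]]}}

```text
clock: 4.32
tcp_pos: [0.5384, -0.1568, 0.0401]
orientation: [2.314, 2.125, 0.002]
contact_force: [0.5, -0.4, 0.1]
grip_width: 0.0002
gripper_force: 0.0
```

>>> {"name": "play_rows", "arguments": {"commands": [[[1,0,0,0.015,0],[1,0,0,0.03,0],[1,0,0,0.04,0],[1,0,0,0.045,0]]]}}

```text
clock: 4.65
tcp_pos: [0.5383, -0.1577, 0.0318]
orientation: [2.314, 2.123, 0.004]
contact_force: [-4.5, 2.5, 22.4]
grip_width: -0.0001
gripper_force: 10.8
```

```bash
python3 -c "
from h import *
st()"
```

```text
t 4.65 tcp [ 0.5383 -0.1577  0.0318] dock [ 0.002  -0.0353  0.0086] yaw-dock 0.54 j [-0.16  0.6   0.44  2.   -0.43  0.63  0.47] F [-4.5  2.5 22.4] w -0.0001
```

>>> {"name": "play_rows", "arguments": {"commands": [[[1,0.02,0,0,0],[1,0.05,0,0,0],[1,0.09,0,0,0],[1,0.13,0,0,0],[1,0.17,0,0,0],[1,0.2,0,0,0]]]}}

```text
clock: 5.15
tcp_pos: [0.5422, -0.1188, 0.0319]
orientation: [2.314, 2.12, 0.003]
contact_force: [-0.2, -2.1, 7.0]
grip_width: -0.0
gripper_force: 3.2
```

```bash
python3 - <<'E'
from h import *
o=st();p=viewer.grab_frame('wrist');im=p['pixels'][:,:,::-1].copy()
for d in viewer.trace(p,'power_bank'): print(round(d['score'],2),np.round(d['rect']))
for y in(-.01,0,.01,.02,.03,.05): print(y,proj(p,W(Q,np.array([[0,y,.006]])),o).round(0))
cv2.imwrite('pics/e.png',cv2.resize(im[130:384,150:370],None,fx=2.3,fy=2.3))
E
```

```text
t 5.15 tcp [ 0.5422 -0.1188  0.0319] dock [0.0023 0.0038 0.0087] yaw-dock 0.48 j [-0.24  0.6   0.44  2.01 -0.43  0.62  0.41] F [-0.2 -2.1  7. ] w -0.0
0.95 [  0. 319.  66. 378.]
0.74 [  0. 108.  24. 188.]
0.6 [197. 190. 317. 352.]
-0.01 [[255. 277.]]
0 [[255. 259.]]
0.01 [[256. 241.]]
0.02 [[256. 223.]]
0.03 [[256. 203.]]
0.05 [[256. 162.]]
```

View pics/e.png

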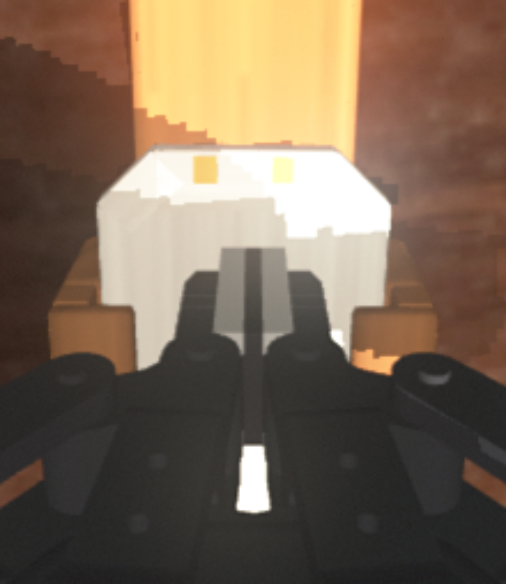

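>>> {"name": "play_rows", "arguments": {"commands": [[[1,0.03,0,0.003,0],[1,0.08,0,0.003,0],[1,0.14,0,0.003,0],[1,0.2,0,0.003,0],[1,0.26,0,0.003,0],[1,0.32,0,0.003,0],[1,0.38,0,0.003,0],[1,0.44,0,0.003,0],[1,0.49,0,0.003,0],[1,0.52,0,0.003,0],[1,0.53,0,0.003,0],[1,0.53,0,0.003,0]]]}}

```text
clock: 6.25
tcp_pos: [0.5523, -0.0126, 0.0319]
orientation: [2.313, 2.121, 0.006]
contact_force: [0.1, -0.7, 11.0]
grip_width: 0.0003
gripper_force: 5.4
```

```bash
cat >> h.py <<'E'
def end(p,o,h=.006):
    d=[t for t in viewer.trace(p,'power_bank')]
    for t in d: print(round(t['score'],2),np.round(t['rect']))
    return d
E
python3 - <<'E'
from h import *
o=st();p=viewer.grab_frame('wrist');end(p,o)
for y in(.1,.11,.12,.13,.14,.15): print(y,proj(p,W(Q,np.array([[0,y,.0085]])),o).round(0))
p=viewer.grab_frame('scene')
for t in end(p,o):
  c=cv2.boxPoints(cv2.minAreaRect(cv2.findContours(t['pixels'].astype(np.uint8),0,1)[0][0]))
  X=onz(p,c,Q[3]+.007)[:,:2]-Q[:2];a=Q[2];print((X@np.array([[np.cos(a),-np.sin(a)],[np.sin(a),np.cos(a)]])).round(3).tolist())
E
```

```text
t 6.25 tcp [ 0.5523 -0.0126  0.0319] dock [0.0022 0.1105 0.0087] yaw-dock 0.52 j [-0.44  0.59  0.45  2.02 -0.44  0.61  0.22] F [ 0.1 -0.7 11. ] w 0.0003
0.84 [197. 190. 318. 351.]
0.1 [[256. 274.]]
0.11 [[256. 256.]]
0.12 [[256. 237.]]
0.13 [[256. 218.]]
0.14 [[256. 198.]]
0.15 [[256. 177.]]
0.83 [227. 196. 284. 234.]
0.77 [318. 229. 371. 257.]
0.65 [334. 193. 374. 217.]
[[0.035, 0.132], [0.013, -0.021], [-0.052, 0.044], [-0.025, 0.178]]
[[-0.151, 0.117], [-0.137, 0.069], [-0.231, 0.067], [-0.241, 0.113]]
[[-0.109, -0.037], [-0.097, -0.094], [-0.195, -0.056], [-0.201, -0.005]]
```

>>> {"name": "play_rows", "arguments": {"commands": [[[1,0,0,-0.1,0],[-1,-0.15,-0.01,-0.5,0],[-1,-0.15,-0.01,-0.5,0],[-1,-0.15,-0.01,-0.5,0],[-1,-0.15,-0.01,-0.5,0],[-1,-0.15,-0.01,-0.5,0],[-1,-0.15,-0.01,-0.5,0],[-1,-0.15,-0.01,-0.5,0]]]}}

```text
clock: 7.12
tcp_pos: [0.5443, -0.0417, 0.1284]
orientation: [-2.313, -2.123, 0.003]
contact_force: [-0.5, 0.6, -0.6]
grip_width: 0.0835
gripper_force: 0.0
```

```bash
cat >> h.py <<'E'
def look(n=None,z=.0085):
    o=st();p=viewer.grab_frame('wrist')
    im=p['pixels'][:,:,::-1].copy();a=Q[2];M=np.array([[np.cos(a),-np.sin(a)],[np.sin(a),np.cos(a)]])
    for t in viewer.trace(p,'power_bank'):
        k=max(cv2.findContours(t['pixels'].astype(np.uint8),0,1)[0],key=cv2.contourArea)[:,0]
        X=((onz(p,k,Q[3]+z,o)[:,:2]-Q[:2])@M).astype(np.float32)
        (c,s,an)=cv2.minAreaRect(X*1000);print('bank',round(t['score'],2),'c',np.round(c,1),'size',np.round(s,1),'ang',round(an,1),'xy range',(X.min(0)*1000).round(),(X.max(0)*1000).round())
    if n: cv2.imwrite('pics/'+n,im)
    return o
E
python3 -c "
from h import *
look('f.png')"
```

```text
t 7.12 tcp [ 0.5443 -0.0417  0.1284] dock [-0.003   0.0808  0.1052] yaw-dock 0.56 j [-0.48  0.44  0.56  1.99 -0.32  0.8   0.18] F [-0.5  0.6 -0.6] w 0.0835
bank 0.93 c [-0.5 79.4] size [124.7  62.9] ang 89.8 xy range [-32.  17.] [ 31. 142.]
bank 0.87 c [-160.    62.5] size [84.4 42.9] ang 3.1 xy range [-202.   39.] [-117.   86.]
```

View pics/f.png

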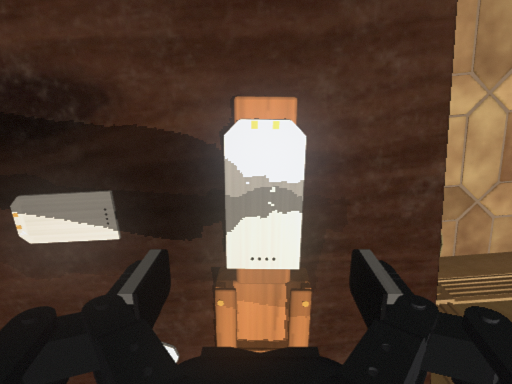

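>>> {"name": "play_rows", "arguments": {"commands": [[[-1,0,0.013,0.2,0.006],[-1,0,0.013,0.4,0.006],[-1,0,0.013,0.55,0.006],[-1,0,0.013,0.58,0.006],[-1,0,0.013,0.58,0.006],[-1,0,0.013,0.58,0.006]]], "grip_force": 30}}

```text
clock: 7.72
tcp_pos: [0.5482, -0.0431, 0.0143]
orientation: [2.326, 2.111, -0.0]
contact_force: [1.0, -0.3, 0.6]
grip_width: 0.0854
gripper_force: 0.0
```

>>> {"name": "play_rows", "arguments": {"commands": [[[1,0,0,0,0],[1,0,0,0,0],[1,0,0,0,0],[1,0,0,0,0],[1,0,0,0,0],[1,0,0,0,0]]], "grip_force": 30}}

```text
clock: 8.22
tcp_pos: [0.5492, -0.0428, 0.0156]
orientation: [2.325, 2.111, 0.004]
contact_force: [-1.0, 0.3, 7.3]
grip_width: 0.061
gripper_force: 31.7
```

```bash
python3 -c "
from h import *
look()"
```

```text
t 8.22 tcp [ 0.5492 -0.0428  0.0156] dock [ 0.002   0.0801 -0.0076] yaw-dock -0.04 j [-0.37  0.62  0.44  2.03 -0.47  0.59  0.29] F [-1.   0.3  7.3] w 0.061
bank 0.85 c [-109.    70.8] size [41.1 13.6] ang 76.7 xy range [-120.   52.] [-105.   92.]
bank 0.65 c [ 1.5 88.1] size [107.   61.7] ang 89.9 xy range [-29.  35.] [ 32. 142.]
```

>>> {"name": "play_rows", "arguments": {"commands": [[[1,0,0,-0.1,0],[1,0,0,-0.25,0],[1,0.02,0,-0.25,0.08],[1,0.05,0,-0.25,0.16],[1,0.05,0,-0.25,0.24],[1,0.05,0,-0.25,0.32],[1,0.05,0,-0.25,0.4],[1,0.05,0,-0.25,0.48],[1,0.05,0,-0.25,0.56],[1,0.05,0,-0.25,0.64],[1,0.05,0,-0.25,0.72],[1,0.05,0,-0.25,0.8]]]}}

```text
clock: 9.32
tcp_pos: [0.549, -0.0323, 0.0645]
orientation: [-3.122, -0.343, -0.002]
contact_force: [0.2, 0.0, -1.1]
grip_width: 0.0612
gripper_force: 34.7
```

>>> {"name": "play_rows", "arguments": {"commands": [[[1,0,0,0,0.08],[1,0,0,0,0.16],[1,0,0,0,0.24],[1,0,0,0,0.32],[1,0,0,0,0.4],[1,0,0,0,0.48],[1,0,0,0,0.56],[1,0,0,0,0.64],[1,0,0,0,0.72],[1,0,0,0,0.8],[1,0,0,0,0.86],[1,0,0,0,0.9]]]}}

```text
clock: 10.32
tcp_pos: [0.549, -0.032, 0.0641]
orientation: [-2.598, 1.765, 0.0]
contact_force: [-1.0, 0.1, -0.9]
grip_width: 0.0612
gripper_force: 34.7
```

```bash
python3 -c "
from h import *
look()"
```

```text
t 10.32 tcp [ 0.549  -0.032   0.0641] dock [0.0007 0.0908 0.0409] yaw-dock -152.9 j [-0.84  0.87  1.15  2.04 -1.01  0.97 -1.9 ] F [-1.   0.1 -0.9] w 0.0612
bank 0.92 c [ -7.1 106.3] size [ 85.2 147.4] ang 27.1 xy range [-79.  29.] [ 56. 191.]
bank 0.91 c [-137.    47.6] size [58.9 40. ] ang 3.7 xy range [-168.   28.] [-107.   69.]
```

>>> {"name": "play_rows", "arguments": {"commands": [[[1,0,0,0,0.08],[1,0,0,0,0.16],[1,0,0,0,0.24],[1,0,0,0,0.3],[1,0,0,0,0.3],[1,0,0,0,0.3]]]}}

```text
clock: 10.92
tcp_pos: [0.5488, -0.0326, 0.0638]
orientation: [-2.125, 2.314, 0.0]
contact_force: [0.1, 0.4, -2.2]
grip_width: 0.061
gripper_force: 34.6
```

```bash
python3 -c "
from h import *
o=look('g.png',z=.009+.0485)
p,y=o['tcp_pos'],yawy(o)
print(step(p,y,D(0,.09,-.0072),Q[2]+np.pi))"
```

```text
t 10.92 tcp [ 0.5488 -0.0326  0.0638] dock [0.0006 0.0902 0.0406] yaw-dock 180.62 j [-0.87  0.94  1.23  2.04 -1.09  1.04 -2.3 ] F [ 0.1  0.4 -2.2] w 0.061
bank 0.95 c [ 0.5 82.2] size [ 60.7 106.8] ang 0.6 xy range [-30.  29.] [ 31. 135.]
bank 0.65 c [-90.9  38.6] size [20.9 28.4] ang 4.1 xy range [-102.   24.] [-80.  53.]
[0.0011, 0.003, 0.2391, 0.0068]
```

View pics/g.png

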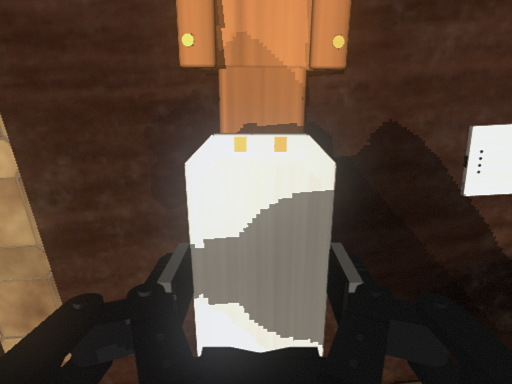

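>>> {"name": "play_rows", "arguments": {"commands": [[[1,0,0.003,0.1,0.007],[1,0,0.003,0.2,0.007],[1,0,0.003,0.235,0.007],[1,0,0.003,0.235,0.007],[1,0,0.003,0.235,0.007]]]}}

```text
clock: 11.43
tcp_pos: [0.5482, -0.0329, 0.017]
orientation: [-2.108, 2.329, 0.0]
contact_force: [0.5, -0.1, -1.5]
grip_width: 0.061
gripper_force: 35.4
```

```bash
python3 -c "
from h import *
o=look()"
```

```text
t 11.43 tcp [ 0.5482 -0.0329  0.017 ] dock [ 0.      0.0899 -0.0062] yaw-dock 179.77 j [-0.83  1.    1.15  2.05 -1.17  0.98 -2.26] F [ 0.5 -0.1 -1.5] w 0.061
bank 0.77 c [-0.1 82.5] size [108.3  62.7] ang 89.6 xy range [-32.  28.] [ 31. 137.]
```

>>> {"name": "play_rows", "arguments": {"commands": [[[1,0.03,0,0,0],[1,0.06,0,0,0],[1,0.1,0,0,0],[1,0.14,0,0,0],[1,0.17,0,0,0],[1,0.2,0,0,0],[1,0.2,0,0,0]]]}}

```text
clock: 12.12
tcp_pos: [0.5438, -0.0745, 0.017]
orientation: [2.104, -2.333, 0.001]
contact_force: [0.7, -0.1, -1.5]
grip_width: 0.0607
gripper_force: 35.4
```

>>> {"name": "play_rows", "arguments": {"commands": [[[1,0.02,0,0,0],[1,0.05,0,0,0],[1,0.08,0,0,0],[1,0.11,0,0,0],[1,0.13,0,0,0],[1,0.15,0,0,0],[1,0.15,0,0,0]]]}}

```text
clock: 12.7
tcp_pos: [0.5409, -0.1035, 0.0168]
orientation: [2.105, -2.332, 0.001]
contact_force: [0.1, -0.1, -1.3]
grip_width: 0.0606
gripper_force: 35.4
```

```bash
python3 -c "
from h import *
o=look()"
```

```text
t 12.7 tcp [ 0.5409 -0.1035  0.0168] dock [-0.0005  0.0189 -0.0064] yaw-dock 179.63 j [-0.69  0.99  1.15  2.05 -1.17  0.98 -2.14] F [ 0.1 -0.1 -1.3] w 0.0606
bank 0.91 c [-0.7 11.7] size [107.8  62. ] ang 89.6 xy range [-31. -42.] [31. 66.]
bank 0.71 c [-83.2 -85.2] size [10.  24.2] ang 68.2 xy range [-93. -88.] [-71. -76.]
bank 0.7 c [-110.8   33.3] size [12.1 40.2] ang 12.6 xy range [-121.   13.] [-106.   52.]
```

>>> {"name": "play_rows", "arguments": {"commands": [[[-1,0,0,0,0],[-1,0,0,0,0],[-1,0,0,0,0],[-1,0,0,-0.1,0],[-1,0,0,-0.3,0],[1,-0.2,0,-0.35,0.004],[1,-0.4,0,-0.35,0.004],[1,-0.48,0,-0.3,0.004],[1,-0.48,0,-0.25,0.004],[1,-0.48,0,-0.25,0.004],[1,-0.48,0,-0.25,0.004],[1,-0.48,0,-0.25,0.004]]]}}

```text
clock: 13.8
tcp_pos: [0.5504, -0.0086, 0.0669]
orientation: [2.096, -2.339, 0.001]
contact_force: [0.3, -0.5, -0.2]
grip_width: 0.0003
gripper_force: 0.0
```

```bash
python3 -c "
from h import *
o=look('i.png');print(step(o['tcp_pos'],yawy(o),np.r_[D(0,.112,0)[:2],.0278],Q[2]+np.pi))"
```

```text
t 13.8 tcp [ 0.5504 -0.0086  0.0669] dock [-1.000e-04  1.144e-01  4.370e-02] yaw-dock 179.21 j [-0.92  0.96  1.25  2.03 -1.09  1.06 -2.36] F [ 0.3 -0.5 -0.2] w 0.0003
bank 0.9 c [-0.7 38.6] size [89.9 62.7] ang 89.2 xy range [-32.  -7.] [31. 84.]
bank 0.77 c [-126.4   51. ] size [26.8 39.9] ang 5.0 xy range [-142.   31.] [-112.   71.]
[0.0117, -0.0008, 0.1957, -0.0088]
```

View pics/i.png

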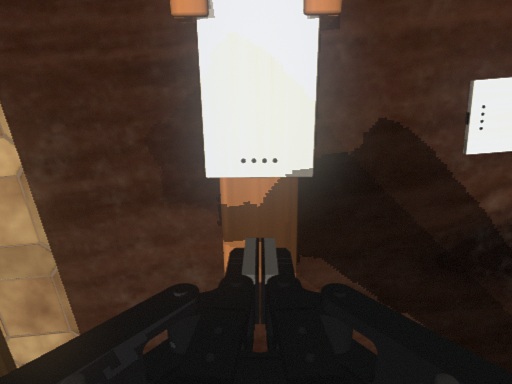

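>>> {"name": "play_rows", "arguments": {"commands": [[[1,0,0,0.08,-0.009],[1,0,0,0.15,-0.009],[1,0,0,0.185,-0.009],[1,0,0,0.193,-0.009],[1,0,0,0.193,-0.009]]]}}

```text
clock: 14.32
tcp_pos: [0.5503, -0.0073, 0.0276]
orientation: [2.114, -2.322, -0.001]
contact_force: [0.8, -0.3, 0.5]
grip_width: 0.0001
gripper_force: 0.0
```

>>> {"name": "play_rows", "arguments": {"commands": [[[1,0.03,0,0,0],[1,0.06,0,0,0],[1,0.09,0,0,0],[1,0.12,0,0,0],[1,0.15,0,0,0],[1,0.18,0,0,0],[1,0.21,0,0,0],[1,0.24,0,0,0],[1,0.26,0,0,0],[1,0.28,0,0,0],[1,0.3,0,0,0],[1,0.3,0,0,0]]]}}

```text
clock: 15.32
tcp_pos: [0.545, -0.0677, 0.0282]
orientation: [2.115, -2.323, 0.001]
contact_force: [-0.8, -1.2, 1.1]
grip_width: 0.0003
gripper_force: 0.0
```

```bash
python3 -c "
from h import *
o=look()"
```

```text
t 15.32 tcp [ 0.545  -0.0677  0.0282] dock [0.0002 0.055  0.005 ] yaw-dock 180.1 j [-0.77  0.99  1.17  2.05 -1.15  1.   -2.2 ] F [-0.8 -1.2  1.1] w 0.0003
bank 0.91 c [-112.2   41.5] size [12.8 40.6] ang 13.0 xy range [-123.   21.] [-107.   60.]
```

>>> {"name": "play_rows", "arguments": {"commands": [[[1,0.03,0,0,0],[1,0.06,0,0,0],[1,0.09,0,0,0],[1,0.12,0,0,0],[1,0.14,0,0,0],[1,0.16,0,0,0],[1,0.18,0,0,0],[1,0.2,0,0,0],[1,0.21,0,0,0],[1,0.22,0,0,0],[1,0.22,0,0,0]]]}}

```text
clock: 16.33
tcp_pos: [0.5411, -0.1109, 0.0281]
orientation: [2.115, -2.322, 0.0]
contact_force: [-0.5, -0.6, 1.0]
grip_width: -0.0002
gripper_force: 0.0
```

```bash
python3 -c "
from h import *
o=look('j.png')
p=viewer.grab_frame('wrist')
for y in (-.02,-.01,0,.01): print(y,proj(p,W(Q,np.array([[0,y,.0085],[.023,y,.0165]])),o).round(0).tolist())
im=cv2.imread('pics/j.png');cv2.imwrite('pics/j.png',cv2.resize(im[100:384,130:390],None,fx=2,fy=2))"
```

```text
t 16.33 tcp [ 0.5411 -0.1109  0.0281] dock [0.0003 0.0116 0.0049] yaw-dock 180.13 j [-0.69  0.98  1.17  2.04 -1.15  1.   -2.13] F [-0.5 -0.6  1. ] w -0.0002
bank 0.95 c [  0.2 -30.4] size [60.2 47.8] ang 89.9 xy range [-24. -61.] [24. -0.]
bank 0.95 c [-117.1   32.5] size [19.9 41. ] ang 11.1 xy range [-131.   12.] [-107.   52.]
bank 0.66 c [-88.3 -91. ] size [20.7 37.7] ang 67.3 xy range [-102.  -99.] [-70. -74.]
bank 0.29 c [  0.  -47.3] size [ 86.3 103.1] ang 0.1 xy range [-43. -99.] [43.  4.]
-0.02 [[260.0, 196.0], [207.0, 202.0]]
-0.01 [[260.0, 217.0], [208.0, 223.0]]
0 [[260.0, 237.0], [209.0, 244.0]]
0.01 [[260.0, 256.0], [210.0, 264.0]]
```

View pics/j.png

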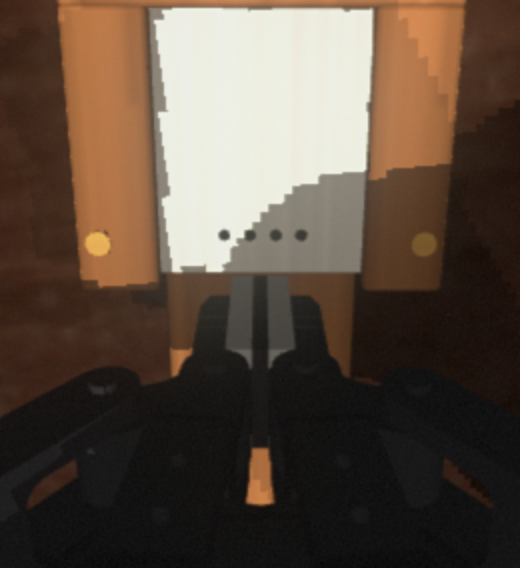

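>>> {"name": "play_rows", "arguments": {"commands": [[[1,0.01,0,0,0],[1,0.02,0,0,0],[1,0.03,0,0,0],[1,0.04,0,0,0],[1,0.045,0,0,0],[1,0.05,0,0,0],[1,0.052,0,0,0]]]}}

```text
clock: 17.07
tcp_pos: [0.5401, -0.121, 0.0281]
orientation: [-2.116, 2.322, 0.0]
contact_force: [0.3, -0.1, -0.7]
grip_width: 0.0001
gripper_force: 0.2
```

>>> {"name": "play_rows", "arguments": {"commands": [[[1,0.003,0,0,0],[1,0.006,0,0,0],[1,0.008,0,0,0],[1,0.008,0,0,0]]]}}

```text
clock: 17.4
tcp_pos: [0.54, -0.1225, 0.0281]
orientation: [2.116, -2.322, 0.0]
contact_force: [0.1, 0.7, -0.7]
grip_width: 0.0003
gripper_force: 0.1
```

>>> {"name": "play_rows", "arguments": {"commands": [[[1,0.003,0,0,0],[1,0.005,0,0,0],[1,0.007,0,0,0],[1,0.007,0,0,0]]]}}

```text
clock: 17.73
tcp_pos: [0.5399, -0.1239, 0.0281]
orientation: [2.116, -2.322, 0.0]
contact_force: [0.4, -0.4, 0.4]
grip_width: -0.0001
gripper_force: 0.1
```

>>> {"name": "play_rows", "arguments": {"commands": [[[1,0.002,0,0,0],[1,0.004,0,0,0],[1,0.004,0,0,0]]]}}

```text
clock: 17.98
tcp_pos: [0.5399, -0.1241, 0.0281]
orientation: [-2.116, 2.321, 0.001]
contact_force: [-0.1, 1.6, 1.6]
grip_width: -0.0001
gripper_force: 1.1
```

```bash
cat > m.py <<'E'
from h import *
o=st();p=viewer.grab_frame('wrist')
ys=np.arange(-.03,.005,.0005)
# brightness profile along plate at x=+-0.018 (beside the fingers), plate-top height
g=cv2.cvtColor(p['pixels'],cv2.COLOR_RGB2HSV)[:,:,1].astype(np.float32)
for x in(-.018,.018):
    u=proj(p,W(Q,np.c_[np.full(len(ys),x),ys,np.full(len(ys),.0085)]),o).astype(np.float32)
    v=cv2.remap(g,u[:,:1],u[:,1:],1)[:,0];k=np.argmax(np.diff(v));print(x,'edge y',ys[k]*1000,v[::6].round())
E
python3 m.py
```

```text
t 17.98 tcp [ 0.5399 -0.1241  0.0281] dock [ 0.0005 -0.0017  0.0049] yaw-dock 180.18 j [-0.66  0.98  1.17  2.04 -1.14  1.   -2.11] F [-0.1  1.6  1.6] w -0.0001
-0.018 edge y -13.999999999999984 [ 35.  35.  32.  34.  34.  35. 140. 141. 146. 150. 155. 153.]
0.018 edge y -13.499999999999984 [ 14.  14.  14.  15.  15.  31. 118. 124. 129. 129. 132. 140.]
```

>>> {"name": "play_rows", "arguments": {"commands": [[[1,0.003,0,0,0],[1,0.004,0,0,0],[1,0.004,0,0,0]]]}}

```text
clock: 18.28
tcp_pos: [0.5399, -0.1243, 0.028]
orientation: [-2.116, 2.32, 0.003]
contact_force: [-0.0, 5.8, 2.7]
grip_width: -0.0002
gripper_force: 2.6
```

```bash
python3 m.py
```

```text
t 18.28 tcp [ 0.5399 -0.1243  0.028 ] dock [ 0.0005 -0.0018  0.0048] yaw-dock 180.21 j [-0.66  0.98  1.16  2.04 -1.15  1.   -2.11] F [-0.   5.8  2.7] w -0.0002
-0.018 edge y -13.999999999999984 [ 34.  35.  33.  34.  36.  35. 138. 144. 144. 153. 151. 159.]
0.018 edge y -13.499999999999984 [ 15.  14.  14.  15.  15.  32. 118. 122. 127. 126. 134. 139.]
```

Home: the push force rises to about 6 N with no further motion. I'll back off and lift.

>>> {"name": "play_rows", "arguments": {"commands": [[[1,-0.05,0,0,0],[1,-0.1,0,0,0],[1,-0.15,0,-0.1,0],[1,-0.15,0,-0.3,0],[1,-0.15,0,-0.5,0],[1,-0.15,0,-0.5,0],[1,-0.15,0,-0.5,0],[1,-0.15,0,-0.5,0]]]}}

```text
clock: 19.0
tcp_pos: [0.5424, -0.0947, 0.1277]
orientation: [2.117, -2.321, -0.0]
contact_force: [0.2, 0.6, -0.5]
grip_width: 0.0
gripper_force: 0.0
```

```bash
python3 m.py; python3 -c "
from h import *
look()
print(r.hand_in())"
```

```text
t 19.0 tcp [ 0.5424 -0.0947  0.1277] dock [1.000e-04 2.790e-02 1.045e-01] yaw-dock 180.2 j [-0.8   0.88  1.34  2.   -0.98  1.13 -2.26] F [ 0.2  0.6 -0.5] w 0.0
-0.018 edge y -13.499999999999984 [  4.   4.   4.   4.   3.   3. 140. 140. 143. 144. 146. 148.]
0.018 edge y -13.499999999999984 [  1.   1.   1.   2.   1.   1. 141. 142. 144. 146. 145. 146.]
t 19.05 tcp [ 0.542  -0.0947  0.1271] dock [-0.0003  0.0278  0.1039] yaw-dock 180.19 j [-0.8   0.88  1.34  2.   -0.98  1.13 -2.26] F [-0.6 -0.6  0.3] w -0.0001
bank 0.63 c [  0.1 -37. ] size [46.7 48.4] ang 0.0 xy range [-23. -61.] [ 23. -13.]
the job is handed in; nothing more can be done
None
```

The power bank was slid out, turned end for end and pushed back in cut-corner end first until it met the back at about 6 N. Its square end measured 13.5 mm behind the mouth (14 mm is home), and the job was handed in at about 19 s, with no verdict returned.

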